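Pull the heavy telescoping leg out to its next hole

TASK

Two square telescoping legs lie in wooden cradles on the storeroom bench, with their rubber feet towards the robot. On the heavier (thicker) leg, pull the inner tube out of the outer tube until its sprung button pops up through the next hole in the outer tube, the one nearest the mouth, and let go, leaving it locked there. Leave the slim leg as it is.

Things in the scene. Friction and masses are not known exactly. Their poses are not given: they have to be found in the camera images.
- heavy_grip (a point): Heavy leg: centre of its 32 mm square aluminium inner tube, 50 mm above the bench, 35 mm from its black rubber foot (48 mm across, 35 mm long); 70 to 105 mm of bare tube lie between this point and the outer tube's mouth at the start. z up, x along the leg from foot to outer tube: it is pulled out along -x. Outer tube: 40 mm square steel, fixed, top at 70 mm.
- heavy_tube (a joint): How far the heavy inner tube is out (m), growing outwards: 0 with the button at the middle hole (120 mm from the mouth), 0.08 with it at the wanted hole (40 mm from the mouth; 18 mm long, in the outer tube's top). Starts between these. Slides with about 4 N of friction, no spring-back. The button has 3 mm of play either way in the hole and, once up, stops the tube.
- heavy_button (a joint): Height of the heavy leg's brass button, 12 mm across, round-topped (m): about 0 while pressed down, hidden under the outer tube's top wall; 0.010 when popped up through a hole, then standing 7 mm proud of the outer tube. A spring of about 4 N pushes it up.
- slim_grip (a point): The like point on the slim leg, which is to be left alone: centre of its 18 mm square inner tube, 50 mm above the bench, 35 mm from its rubber foot (30 mm across); its outer tube is 26 mm square. Axes as for heavy_grip.

How it is judged:
By the outcome, as a careful person would: the job done as asked, in the order asked, and still so for the second after the job is handed in, with the robot touching nothing.
It also fails if it takes over 29 s, if anything falls off the work surface, if the arm or the gripper's body presses on something with over 40 N, if the wrist force passes 120 N, or if a joint passes its speed limit or range.

ROBOT

A 6-joint arm with a two-finger parallel gripper is mounted at the origin on the work surface. World frame = base frame: x ahead of the robot, y to its left, z up, the work surface at z = 0. Lengths are in mm, angles in rad, forces in N, time in s.
With the tool pointing down it reaches from about 275 to 1000 mm from the base axis. Payload 8.4 kg.
Tool frame: the origin (TCP) lies on the mounting face of the last link; the fingertips stand 173 mm ahead of it and the grasp point (between the pads) lies 155 mm ahead of it; z points along the fingers, y is the direction in which the jaws open and shut (so a half turn about z gives the same grasp; the last joint's range is limited). The gripper opens to 85 mm and grips with 20 to 120 N. Pads are 22 mm wide; open, the fingers measure 114 mm over their backs; the gripper's body (76 mm by 85 mm) begins 54 mm behind the grasp point. The pads swing forward as they close: fully open they stand 13 mm farther back than shut.
Start: joints at [1.201, 0.353, 1.633, -0, 1.155, -0.002], TCP at [224.726, 583.205, 404.681] pointing down, gripper open.
Joint ranges: [-2.63, 2.63], [-0.92, 2.1], [0.06, 2.66], [-1.3, 4.44], [0, 2.69], [-3.02, 3.02]. Speed limits (rad/s): [2.22, 2.22, 2.79, 3.14, 3.14, 3.14].

INTERFACE

Orientations are given as [roll, pitch, yaw] about the fixed x, y, z axes, in that order (R = Rz(yaw) Ry(pitch) Rx(roll)).
In Python, from rig import r, grab_frame, spotter gives the robot as it stands.
- The arm moves only by the tool apply_moves, never from a script. Its argument "motion" is text: rows parted by semicolons, each of 5 numbers parted by spaces: the opening, from -1 (shut) to 1 (fully open), then the shift along the tool's x, y, z as a fraction of full scale, then the turn about the tool's z as a fraction of full scale. In form: hand x y z twist; .... A call has 1 to 20 rows; each row is the pose to reach, as a shift and turn from the pose commanded when the call began, along the tool's axes at that moment, turning the shorter way round; what a row does not reach only later rows make up. Full scale, the value 1, is 1 m for a shift and pi rad for a turn. A row lasts 1/12 s, in which the tool goes at most 41.7 mm and 7.16 degrees, less where a joint would pass 70% of its speed; a pose out of reach is approached as far as the arm can. A call with a number of a shift or a turn outside -1 to 1 is refused whole. A call with a gripper value outside its range is refused whole. The fingers move at their own pace and stop on an object; "squeeze" is the grip in N (left out, the last holds). Time passes only in rows, so rows that repeat a pose let the fingers close. It gives the time, the measured TCP pose, the force and the opening at its end, in the units of the state.
- r.sense(): the state, without advancing time (a new reading comes with each control period).
- grab_frame(name): name is "scene" or "top" or "wrist"; returns a dict with "img" (384x512x3 uint8, red, green, blue), "fx", "fy", "cx", "cy" (pixels), "R" (3x3) and "t" (3): a world point X has camera coordinates R X + t. Camera axes: x right, y down, z forward; pixel columns grow to the right and rows downward; lengths in mm; the calibration is good to about 2 mm. A picture is of the moment at which its call begins. There is no depth.
- r.sign_off(): hands the job in, once; it reports no verdict.
Trained networks look in the newest picture that a camera, given by its name, has taken for a name from the list of things; names that differ only in an ending like _2 or _b are one class to them, and where a whole thing is asked for, a point or a joint stands for the part that bears it (a point fixed in the world has none). Each returns a list of dicts, best first, with "conf" (0 to 1); they miss things now and then, are a little off and sometimes report something else, mostly with a low value. They report only what shows in the picture. A call takes as long as a camera call.
- spotter.boxes_of(query, camera): "point" ([x, y, z] in mm, in world coordinates, good to about 4 mm: the middle of the surface that is visible of it).
- spotter.place_of(query, camera): "point" ([x, y, z] in mm, in world coordinates, good to about 4 mm: a listed point, or the origin of a listed thing).
The state is a dict: "clock": time; "qpos": joint angles; "qvel": joint speeds; "joint_efforts": joint torques, N m; "eef_pos": TCP position; "tcp_rot": TCP orientation; "contact_force": force on the tool from outside, world axes, zero at the start; "wrist_torque": the same for the moment, N m; "opening": opening from 0.0 (shut) to 1.0 (fully open).
Only numpy, scipy, OpenCV 4.12 (cv2) and the standard library are available. Lean on these libraries where they do the work, as an engineer would, in place of code of your own. Each camera call takes 0.05 s, during which the arm holds its last target.

## Working session

There is one attempt and no reset: what is moved stays moved. The work goes in short steps, Python scripts to look and compute and a tool call to move; the robot and the scene stay as the last step left them, time stands still between calls to the robot, and variables do not carry over. Pictures are saved under pics/ and viewed, and the job is handed in when it is done.

Besides the shell and the picture viewer there is one more tool, called by a JSON object that holds its "fn" and its "kwargs". apply_moves: Moves the arm, as the interface text tells. Its arguments: {"type":"object","properties":{"motion":{"type":"string"},"squeeze":{"type":"number"}},"required":["motion"]}

```bash
mkdir -p pics
python3 - <<'E'
from rig import r, grab_frame, spotter
import cv2
for c in ["scene","top"]:
    f=grab_frame(c); cv2.imwrite(f"pics/{c}0.png",f["img"][:,:,::-1])
    print(c,f["fx"],f["R"],f["t"])
    for q in ["heavy_grip","slim_grip","heavy_button","heavy_tube"]:
        print(c,q,"P",[(x["point"],x["conf"]) for x in spotter.place_of(q,c)][:3],"B",[(x["point"],x["conf"]) for x in spotter.boxes_of(q,c)][:3])
print(r.sense())
E
```

```text
scene 430.51618143823595 [[ 0.59558352  0.80322597 -0.01040708]
 [ 0.59869038 -0.45248594 -0.66092837]
 [-0.53558389  0.38740743 -0.75037683]] [-381.75420634 -337.60795134 1413.20278309]
scene heavy_grip P [([552.4, -169.9, 48.2], 0.57)] B [([565.6, -172.0, 66.6], 0.9)]
scene slim_grip P [([600.1, 277.8, 48.4], 0.69)] B [([605.1, 273.6, 60.9], 0.58)]Traceback (most recent call last):
  File "<stdin>", line 7, in <module>
ValueError: it knows: heavy_grip, slim_grip
```

Run:
```python
from rig import r, grab_frame, spotter
import cv2
c="top"
f=grab_frame(c)
print(c,f["fx"],f["cx"],f["cy"],f["R"],f["t"])
for q in ["heavy_grip","slim_grip"]:
        print(c,q,"P",spotter.place_of(q,c)[:3],"B",spotter.boxes_of(q,c)[:3])
print(r.sense())
```

```text
top 359.02079458538157 257.6044355480577 192.0827434017487 [[-0.09428843 -0.99554033 -0.00302501]
 [-0.97266681  0.09276888 -0.212869  ]
 [ 0.2122003  -0.01712876 -0.97707606]] [ 77.44444784 627.50785803 616.54884967]
top heavy_grip P [{'point': [555.1, -169.4, 49.0], 'conf': 0.59}] B [{'point': [556.8, -166.6, 66.9], 'conf': 0.61}]
top slim_grip P [{'point': [599.4, 282.3, 51.7], 'conf': 0.71}] B [{'point': [598.3, 281.6, 57.4], 'conf': 0.75}]
{'clock': 0.5, 'qpos': array([ 1.20057807e+00,  3.53012519e-01,  1.63340538e+00, -2.29215907e-05,
        1.15518918e+00, -2.41953062e-03]), 'qvel': array([-0.00150245, -0.00141934,  0.00029969, -0.0001756 , -0.00098339,
       -0.00087165]), 'joint_efforts': array([-1.59342675e-03, -6.04697871e+01, -3.42178094e+01, -4.30469356e-05,
        2.33376762e-03, -2.82324658e-05]), 'eef_pos': array([224.74274127, 583.19923011, 404.6708394 ]), 'tcp_rot': array([-3.14157818e+00,  2.09352165e-05,  2.77380318e+00]), 'contact_force': array([-0.17255827, -0.65172236,  0.50501692]), 'wrist_torque': array([ 0.01530317, -0.00064715,  0.02084803]), 'opening': 0.9981798054184408}
```

View pics/scene0.png

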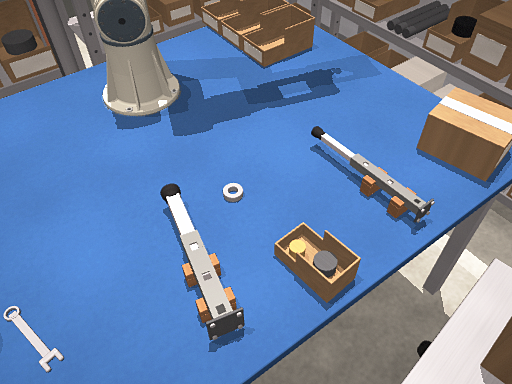

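Run:
```python
from rig import grab_frame
import cv2
f=grab_frame("top"); cv2.imwrite("pics/top1.png",f["img"][:,:,::-1])
```

```text
(no output)
```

View pics/top1.png

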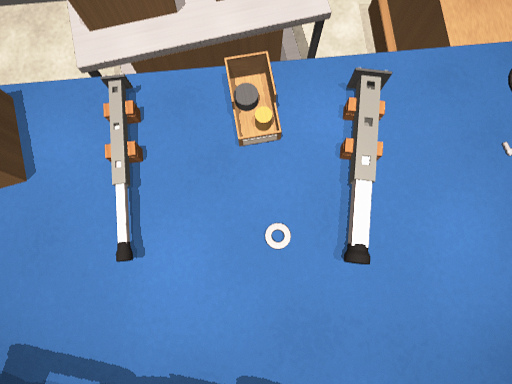

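The heavy leg is on the right of the top view: foot at about (357,254), mouth at about (364,181), and holes at about (366,160), (369,121) and (371,85). Next I'll measure its axis and the mouth and hole positions.

```bash
cat > h.py <<'E'
import numpy as np
def bp(f,u,v,z):
    d=np.array([(u-f["cx"])/f["fx"],(v-f["cy"])/f["fy"],1.0]);R=np.array(f["R"]);t=np.array(f["t"])
    c=-R.T@t; w=R.T@d; return c+w*(z-c[2])/w[2]
def pj(f,X):
    c=np.array(f["R"])@np.array(X)+np.array(f["t"]); return f["fx"]*c[0]/c[2]+f["cx"],f["fy"]*c[1]/c[2]+f["cy"]
E
python3 - <<'E'
from rig import grab_frame
from h import *
import cv2
f=grab_frame("top")
im=f["img"]; cv2.imwrite("pics/top2.png",cv2.resize(im[60:270,320:410][:,:,::-1],None,fx=2.8,fy=2.8,interpolation=cv2.INTER_CUBIC))
hsv=cv2.cvtColor(im,cv2.COLOR_RGB2HSV)
nb=(hsv[:,:,1]<110)&(hsv[:,:,2]>90)
pts=[]
for v in list(range(188,242,4)):
    c=np.where(nb[v,335:395])[0]+335
    pts.append(bp(f,(c[0]+c[-1])/2,v,66)); a=bp(f,c[0],v,66);b=bp(f,c[-1]+1,v,66); print(v,c[0],c[-1],pts[-1].round(1),np.linalg.norm(a-b).round(1))
pts=np.array(pts); vx,vy,x0,y0=cv2.fitLine(pts[:,:2].astype(np.float32),cv2.DIST_HUBER,0,.01,.01).ravel()
print("yaw",np.arctan2(vy,vx),x0,y0)
for n,u,v,z in [("hole1",366,160,70),("hole2",369,121,70),("hole3",371,85,70),("mouth",364,181,70),("footedge",360,246,66)]:
    print(n,bp(f,u,v,z).round(1))
E
```

```text
188 351 371 [ 621.6 -180.    66. ] 40.2
192 351 371 [ 613.8 -178.8   66. ] 40.1
196 351 371 [ 606.1 -177.6   66. ] 40.0
200 351 371 [ 598.4 -176.4   66. ] 39.9
204 350 371 [ 590.9 -174.3   66. ] 41.7
208 350 370 [ 583.3 -172.1   66. ] 39.7
212 350 370 [ 575.8 -170.9   66. ] 39.6
216 349 370 [ 568.3 -168.8   66. ] 41.4
220 349 370 [ 560.8 -167.7   66. ] 41.3
224 349 369 [ 553.5 -165.6   66. ] 39.3
228 349 369 [ 546.  -164.4   66. ] 39.2
232 348 369 [ 538.7 -162.3   66. ] 41.0
236 348 369 [ 531.4 -161.2   66. ] 40.9
240 348 368 [ 524.1 -159.1   66. ] 38.9
yaw -0.2203609 572.31714 -169.94322
hole1 [ 674.9 -197.    70. ]
hole2 [ 754.2 -215.7   70. ]
hole3 [ 831.1 -232.3   70. ]
mouth [ 633.8 -186.6   70. ]
footedge [ 512.9 -161.1   66. ]
```

View pics/top2.png

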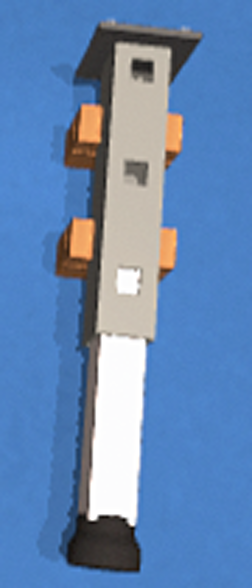

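{"fn": "apply_moves", "kwargs": {"motion": "1 -0.579 -0.584 0.08 -0.0465;1 -0.579 -0.584 0.08 -0.0465;1 -0.579 -0.584 0.08 -0.0465;1 -0.579 -0.584 0.08 -0.0465;1 -0.579 -0.584 0.08 -0.0465;1 -0.579 -0.584 0.08 -0.0465;1 -0.579 -0.584 0.08 -0.0465;1 -0.579 -0.584 0.08 -0.0465;1 -0.579 -0.584 0.08 -0.0465;1 -0.579 -0.584 0.08 -0.0465;1 -0.579 -0.584 0.08 -0.0465;1 -0.579 -0.584 0.08 -0.0465;1 -0.579 -0.584 0.08 -0.0465;1 -0.579 -0.584 0.08 -0.0465;1 -0.579 -0.584 0.08 -0.0465;1 -0.579 -0.584 0.08 -0.0465;1 -0.579 -0.584 0.08 -0.0465;1 -0.579 -0.584 0.08 -0.0465;1 -0.579 -0.584 0.08 -0.0465;1 -0.579 -0.584 0.08 -0.0465"}}

```text
clock: 2.27
eef_pos: [555.8, -172.8, 324.6]
tcp_rot: [-3.141, 0.001, 2.919]
contact_force: [0.8, 1.4, 0.7]
opening: 1.0
```

Run:
```python
from rig import r,grab_frame,spotter
from h import *
import cv2
f=grab_frame("wrist"); im=f["img"][:,:,::-1].copy()
print([(x["point"],x["conf"]) for x in spotter.place_of("heavy_grip","wrist")][:2])
a=np.array([-0.9752,0.2215,0])
for P,col in [((555,-169.9,66),(0,0,255))]:
    P=np.array(P)
    for s in (-80,0,60): 
        u,v=pj(f,P+a*s); print(s,u,v); cv2.circle(im,(int(u),int(v)),3,col,-1)
cv2.imwrite("pics/w1.png",im); s=r.sense(); print(s["eef_pos"],s["tcp_rot"],s["qpos"],s["clock"])
g=np.array(f["img"])
np.save("w.npy",g); import pickle; pickle.dump(f,open("w.pkl","wb"))
```

```text
[([555.8, -166.9, 48.9], 0.59)]
-80 253.78431616239106 287.356931801712
0 254.30946781957005 196.47735639854596
60 254.77682330122408 115.59963821095921
[ 556.63695289 -174.20201278  324.35975399] [-3.14049600e+00  2.06958978e-03  2.91646709e+00] [-3.05601595e-01  3.76777008e-01  1.79724201e+00 -1.12701473e-03
  9.65422877e-01 -1.65063087e+00] 2.3667
```

View pics/w1.png

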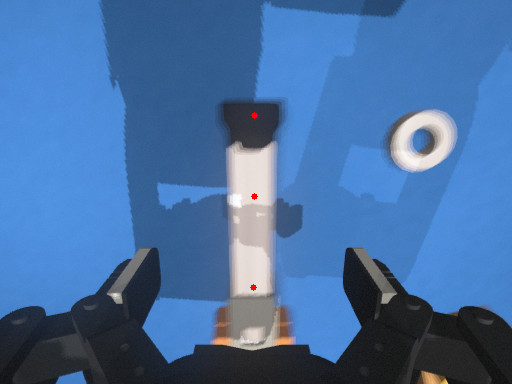

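{"fn": "apply_moves", "kwargs": {"motion": "1 0 -0.001 0.04 0;1 0 -0.001 0.08 0;1 0 -0.001 0.1 0;1 0 -0.001 0.12 0;1 0 -0.001 0.12 0;1 0 -0.001 0.12 0;1 0 -0.001 0.12 0"}}

```text
clock: 2.95
eef_pos: [555.3, -170.8, 205.8]
tcp_rot: [-3.142, 0.001, 2.92]
contact_force: [0.4, -0.0, 0.5]
opening: 1.002
```

Close.

{"fn": "apply_moves", "kwargs": {"motion": "-1 0 0 0 0;-1 0 0 0 0;-1 0 0 0 0;-1 0 0 0 0;-1 0 0 0 0;-1 0 0 0 0;-1 0 0 0 0;-1 0 0 0 0;-1 0 0 0 0;-1 0 0 0 0", "squeeze": 40}}

```text
clock: 3.78
eef_pos: [555.4, -169.8, 205.8]
tcp_rot: [3.14, 0.001, 2.92]
contact_force: [-0.2, 10.8, 8.1]
opening: 0.364
```

Run:
```python
from rig import r,grab_frame
import cv2
f=grab_frame("wrist"); cv2.imwrite("pics/w2.png",f["img"][:,:,::-1]); s=r.sense();print(s["opening"],s["contact_force"],s["wrist_torque"])
```

```text
0.3666320076707747 [ 0.47473805 10.39216586  9.60331379] [ 1.59546558 -0.10647678  0.2051998 ]
```

View pics/w2.png

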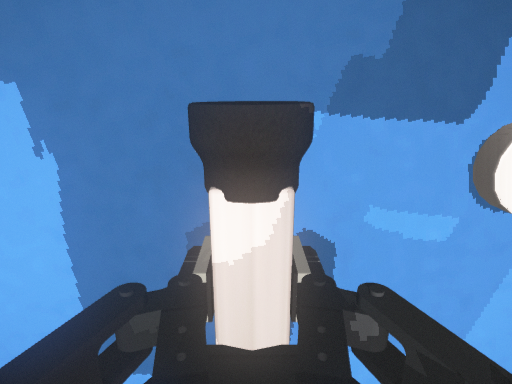

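{"fn": "apply_moves", "kwargs": {"motion": "-1 0.001 0.001 -0.0005 0;-1 0.002 0.001 -0.0005 0;-1 0.003 0.001 -0.0005 0;-1 0.004 0.001 -0.0005 0;-1 0.0055 0.001 -0.0005 0;-1 0.007 0.001 -0.0005 0;-1 0.0085 0.001 -0.0005 0;-1 0.01 0.001 -0.0005 0"}}

```text
clock: 4.5
eef_pos: [546.5, -167.6, 205.8]
tcp_rot: [3.141, 0.004, 2.92]
contact_force: [5.8, 3.0, -0.3]
opening: 0.364
```

{"fn": "apply_moves", "kwargs": {"motion": "-1 0.0015 0 0 0;-1 0.003 0 0 0;-1 0.0045 0 0 0;-1 0.006 0 0 0;-1 0.0075 0 0 0;-1 0.009 0 0 0;-1 0.0105 0 0 0;-1 0.012 0 0 0"}}

```text
clock: 5.17
eef_pos: [534.7, -165.0, 205.8]
tcp_rot: [3.141, 0.003, 2.92]
contact_force: [6.1, 2.8, -0.4]
opening: 0.368
```

Run:
```python
from rig import r,grab_frame
import cv2
im=cv2.cvtColor(grab_frame("top")["img"],cv2.COLOR_RGB2BGR); im2=cv2.cvtColor(grab_frame("scene")["img"],cv2.COLOR_RGB2BGR)
a=cv2.resize(im[60:270,310:420],None,fx=2.8,fy=2.8,interpolation=cv2.INTER_CUBIC);b=cv2.resize(im2[150:340,140:280],(433,588),interpolation=cv2.INTER_CUBIC)
cv2.imwrite("pics/c1.png",cv2.hconcat([a,b]));s=r.sense();print(s["eef_pos"],s["contact_force"])
```

```text
[ 534.31518891 -164.90109873  205.79383029] [3.42551131 4.24810974 0.86000603]
```

View pics/c1.png

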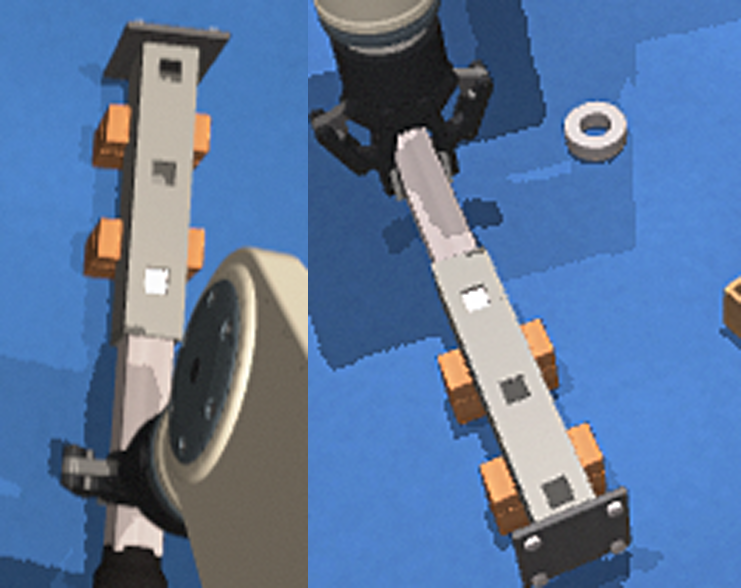

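The near hole still shows only the white inner tube: crop (155,280) in the top view and (475,298) in the scene view. No button yet, so I'll keep pulling.

{"fn": "apply_moves", "kwargs": {"motion": "-1 0.0015 0 0 0;-1 0.003 0 0 0;-1 0.0045 0 0 0;-1 0.006 0 0 0;-1 0.0075 0 0 0;-1 0.009 0 0 0;-1 0.0105 0 0 0;-1 0.012 0 0 0"}}

```text
clock: 5.93
eef_pos: [523.0, -162.4, 205.8]
tcp_rot: [3.141, 0.003, 2.92]
contact_force: [6.2, 3.6, -1.1]
opening: 0.367
```

{"fn": "apply_moves", "kwargs": {"motion": "-1 0.0015 0 0 0;-1 0.003 0 0 0;-1 0.0045 0 0 0;-1 0.006 0 0 0;-1 0.0075 0 0 0;-1 0.009 0 0 0;-1 0.0105 0 0 0;-1 0.012 0 0 0"}}

```text
clock: 6.6
eef_pos: [510.8, -159.7, 205.8]
tcp_rot: [3.141, 0.002, 2.92]
contact_force: [4.6, 4.3, 2.7]
opening: 0.371
```

```bash
cat > look.py <<'E'
import sys
from rig import r,grab_frame
import cv2
im=cv2.cvtColor(grab_frame("top")["img"],cv2.COLOR_RGB2BGR); im2=cv2.cvtColor(grab_frame("scene")["img"],cv2.COLOR_RGB2BGR)
a=cv2.resize(im[60:270,310:420],None,fx=2.8,fy=2.8,interpolation=cv2.INTER_CUBIC);b=cv2.resize(im2[150:340,140:280],(433,588),interpolation=cv2.INTER_CUBIC)
cv2.imwrite(sys.argv[1],cv2.hconcat([a,b]));s=r.sense();print(s["eef_pos"],s["contact_force"],s["clock"])
E
python3 look.py pics/c2.png
```

```text
[ 510.62691675 -159.68150369  205.79080038] [1.93684917 4.28934288 4.24611402] 6.7
```

View pics/c2.png

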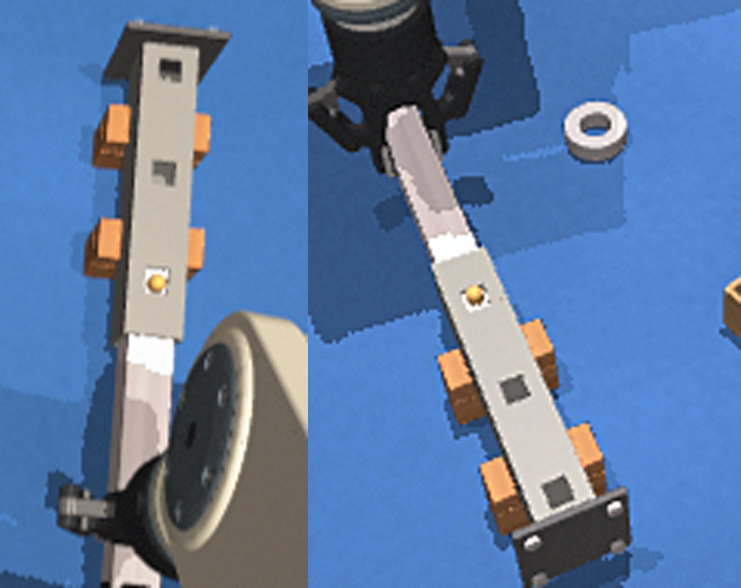

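The brass button has come up in the near hole, at crop (156,282) and (475,294). A small tug will confirm that it's locked.

{"fn": "apply_moves", "kwargs": {"motion": "-1 0.001 0 0 0;-1 0.002 0 0 0;-1 0.003 0 0 0;-1 0.004 0 0 0;-1 0.004 0 0 0"}}

```text
clock: 7.12
eef_pos: [508.5, -159.2, 205.9]
tcp_rot: [3.141, 0.007, 2.92]
contact_force: [12.9, 3.6, -6.6]
opening: 0.37
```

It's stopped: the force rose and the tube moved only about 2 mm of the 4 mm commanded. I'll ease back, release and lift.

{"fn": "apply_moves", "kwargs": {"motion": "-1 -0.002 0 0 0;-1 -0.003 0 0 0;-1 -0.003 0 0 0;1 -0.003 0 0 0;1 -0.003 0 0 0;1 -0.003 0 0 0;1 -0.003 0 0 0;1 -0.003 0 0 0;1 -0.003 0 0 0;1 -0.003 0 0 0;1 -0.003 0 0 0"}}

```text
clock: 8.03
eef_pos: [509.1, -159.6, 205.2]
tcp_rot: [-3.142, -0.0, 2.92]
contact_force: [1.0, 0.1, 1.1]
opening: 1.002
```

{"fn": "apply_moves", "kwargs": {"motion": "1 0 0 -0.02 0;1 0 0 -0.05 0;1 0 0 -0.09 0;1 0 0 -0.13 0;1 0 0 -0.17 0;1 0.04 0 -0.2 0;1 0.08 0 -0.2 0;1 0.1 0 -0.2 0;1 0.1 0 -0.2 0;1 0.1 0 -0.2 0;1 0.1 0 -0.2 0"}}

```text
clock: 8.95
eef_pos: [412.1, -137.8, 405.6]
tcp_rot: [-3.141, 0.001, 2.92]
contact_force: [0.2, -0.4, 0.7]
opening: 0.997
```

```bash
python3 look.py pics/c3.png; python3 -c "
from rig import grab_frame
import cv2
cv2.imwrite('pics/s9.png',grab_frame('scene')['img'][:,:,::-1])"
```

```text
[ 412.53210615 -137.8456122   405.13971635] [-0.4077025  -0.62227711 -1.07714792] 9.05
```

View pics/c3.png

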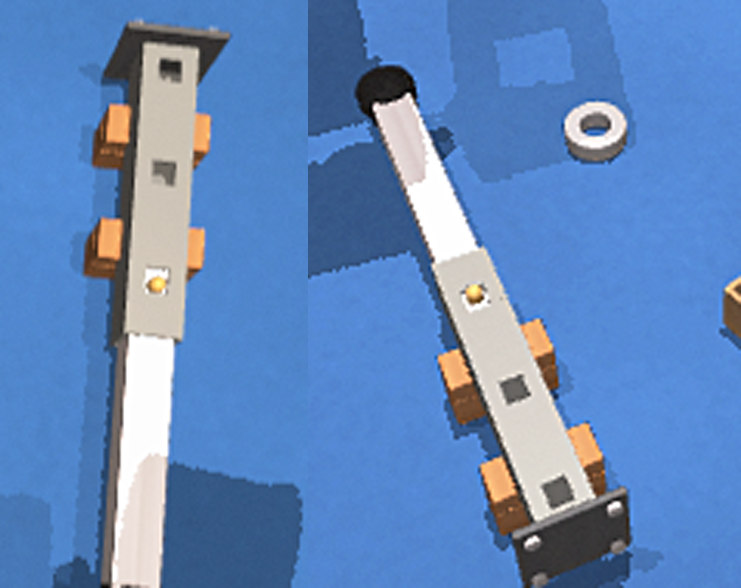

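View pics/s9.png

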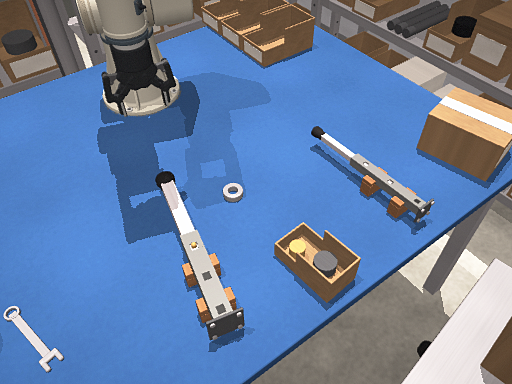

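The button stands up in the near hole at (194,245), the slim leg hasn't moved, and the gripper is clear.

```bash
python3 -c "
from rig import r
print(r.sign_off())"
```

```text
the job is handed in; nothing more can be done
None
```

I pulled the heavy leg's inner tube out about 46 mm, and its brass button popped up through the hole nearest the mouth. I then let go, backed the gripper clear and handed the job in at about 9 s.

- **Lock:** in a test tug of 4 mm the tube moved only about 2 mm and the force rose to about 13 N, so the button is holding it. I eased back before releasing.
- **Last pictures:** after release, both camera views show the button still up in that hole. The slim leg and everything else look untouched, and the gripper reads about zero force.
- **Checks:** none failed. The first fit of the tube's centre line was about 3 to 4 mm off, because it took in the tube's side face. I corrected it from the hole positions and the wrist camera before gripping.

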